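Clip the wiped chart case into the rack

ROBOT

A 6-joint arm with a two-finger parallel gripper is mounted at the origin on the work surface. World frame = base frame: x ahead of the robot, y to its left, z up, the work surface at z = 0. Lengths are in mm, angles in rad, forces in N, time in s.
With the tool pointing down it reaches from about 425 to 1125 mm from the base axis. Payload 14.9 kg.
Tool frame: the origin (TCP) lies between the finger pads; the fingertips stand 8 mm ahead of it and the grasp point (between the pads) lies 11 mm behind it (bot.finger_overhang is the distance from the TCP to the fingertips, in mm); y points along the fingers, z is the direction in which the jaws open and shut, and the axes are right-handed (so a half turn about y gives the same grasp; the last joint's range is limited). The gripper opens to 91 mm and grips with 3 to 60 N. Pads are 32 mm wide; open, the fingers measure 118 mm over their backs; the gripper's body (76 mm by 178 mm) begins 60 mm behind the grasp point.
Start: joints at [-1.274, 0.379, 1.734, -0, 1.028, -0.033], TCP at [226.694, -662.29, 221.932] pointing down, gripper open.
Joint ranges: [-2.77, 2.77], [-0.74, 2.19], [0, 2.66], [-1.06, 4.2], [0.31, 2.87], [-3.08, 3.08]. Speed limits (rad/s): [1.89, 1.89, 2.39, 3.14, 3.14, 3.14].

INTERFACE

Orientations are given as [roll, pitch, yaw] about the fixed x, y, z axes, in that order (R = Rz(yaw) Ry(pitch) Rx(roll)).
In Python, from rig import bot gives the robot as it stands. The module is installed in compiled form; this text tells all that it offers.
- The arm moves only by the tool jog_arm, never from a script. Its argument "motion" is text: rows parted by semicolons, each of 4 numbers parted by spaces: the shift along the tool's x, y, z in m, then the turn about the tool's y in rad. A call has exactly 5 rows; each row is the pose to reach, as a shift and turn from the pose commanded when the call began, along the tool's axes at that moment; what a row does not reach only later rows make up. A row lasts 1/10 s, in which the tool goes at most 50 mm and 8.59 degrees, less where a joint would pass 70% of its speed; a pose out of reach is approached as far as the arm can. A call with a gripper value outside its range is refused whole. "hand" is the opening, from 0 (shut) to 1 (fully open), set as the call begins (left out, the last holds). The fingers move at their own pace and stop on an object; "force" is the grip in N (left out, the last holds). Time passes only in rows, so rows that repeat a pose let the fingers close, or fill a call up. It gives the time, the measured TCP pose, the force and the opening at its end, in the units of the state.
- bot.observe(): the state, without advancing time (a new reading comes with each control period).
- bot.grab_frame(name): name is "scene" or "top" or "wrist"; returns a dict with "pixels" (480x640x3 uint8, red, green, blue), "intrinsics" (3x3 intrinsics, pixels), "R" (3x3) and "t" (3): a world point X has camera coordinates R X + t. Camera axes: x right, y down, z forward; pixel columns grow to the right and rows downward; lengths in mm; the calibration is good to about 2 mm. The wrist camera is an equidistant fisheye: a pixel r from the principal point sees the ray r / f radians off the axis. A picture is of the moment at which its call begins. There is no depth.
- bot.close_job(): hands the job in, once; it reports no verdict.
The state is a dict: "time_s": time; "qpos": joint angles; "qd": joint speeds; "tau": joint torques, N m; "tcp_pos": TCP position; "orientation": TCP orientation; "contact_force": force on the tool from outside, world axes, zero at the start; "ft_torque": the same for the moment, N m; "finger_gap": finger opening in mm.
Only numpy, scipy, OpenCV 4.12 (cv2) and the standard library are available. Lean on these libraries where they do the work, as an engineer would, in place of code of your own. Each camera call takes 0.05 s, during which the arm holds its last target.

TASK

Lift the blue chart case out of the wipe-down stand and stand it upright in the open end of the rack slot that has the blue marker. Then push it along the slot until the spring clip snaps into its groove and it is fully home against the end stop. Leave the white case, the bottle and the cup where they are.

Things in the scene. Friction and masses are not known exactly. Their poses are not given: they have to be found in the camera images.
- case_blue_centre (a point): Centre of the blue chart case, a rigid upright panel 130 mm long (its x), 12 mm thick (its y), 120 mm tall (its z, up), about 0.25 kg. Each end is a round upright bead 12 mm across with an upright groove behind it (12 to 20 mm from the end); ends and faces are alike. It starts standing in the stand; grip it across its thickness from above, near the top.
- stand: Fixed steel wipe-down stand: plate 170 mm (x) by 90 mm (y), 10 mm thick, with two low walls along x, 16 mm apart inside, 110 mm long, reaching 36 mm above the table. Origin under its centre on the table. The blue case stands between the walls on the plate, lengthwise along x.
- rack: Fixed rack on the table: base 200 mm (x) by 230 mm (y), 12 mm thick, with three straight slots along its x, 70 mm apart (at y = -70, 0 and +70 mm). Origin under the base's centre on the table. Slots are open upward and at their -x end (towards the robot); +x points along them to the end stop, a wall with its face at x = +85 mm that reaches 72 mm above the table.
- tab_blue: Blue marker, 14 x 46 x 34 mm, on top of the end stop of the slot to use; which slot it marks varies. Its origin lies not in the marker but in that slot: on its floor (12 mm above the table), on its centre line, at the stop's face. x runs along the slot to the stop, y across, z up. A case fully home has its centre at x = -65, y = 0, z = +60 mm; one standing short of the clip at x = -85 mm or less.
- tab_yellow: Yellow marker, same shape and origin, on a slot that stays empty.
- case_white_centre (a point): Centre of a white case of the same shape, already clipped in the slot with the white marker; leave it alone.
- sanitiser: Pump bottle of hand sanitiser, 64 mm across, 165 mm tall, origin under its centre; leave it alone.
- pen_cup: Empty grey cup, 72 mm across, 95 mm tall, origin under its centre; leave it alone.
- slot_mouth (a point): Open end of the blue-marked slot: on its floor and centre line, 185 mm before the stop; axes as tab_blue. From here two guide walls run 140 mm towards the stop, 18 mm apart, flaring at the top to about 33 mm; they reach 53 mm above the table. A case can be lowered between them from above.
- slot_clip (a point): Spring clip of the blue-marked slot: point midway between two upright steel rollers, 14 mm before the stop, 60 mm above the table. Rollers are 10 mm across, 6 mm apart at rest, stand 20 to 100 mm above the table and spring sideways up to 6 mm each; black posts 42 mm apart flank them, 110 mm high. Forcing a case's end bead between them takes roughly 10 to 15 N; then they snap into its groove.

How it is judged (in metres and radians):
On the way:
1. the blue case stands in the open end of the blue-marked slot, short of the spring clip (x of case_blue_centre in the frame of tab_blue between -0.16 and -0.08 m and y of case_blue_centre in the frame of tab_blue between -0.007 and 0.007 m and z of case_blue_centre in the frame of tab_blue below 0.07 m and angle between case_blue_centre's own z axis and vertical below 0.2 rad), for 0.1 s.
At the end, for the whole second after the job is handed in: The blue case stands at rest in the blue-marked slot, on the slot floor (5 mm), upright and in line with the slot (0.1 rad), its centre within 5 mm of the slot's centre line and within 4 mm of fully home along it, which means the clip has snapped into its groove (x of case_blue_centre in the frame of tab_blue between -0.069 and -0.061 m and y of case_blue_centre in the frame of tab_blue between -0.005 and 0.005 m and z of case_blue_centre in the frame of tab_blue between 0.055 and 0.065 m and angle between case_blue_centre's own z axis and vertical below 0.1 rad and angle between the x axis of case_blue_centre and the x axis of tab_blue, either way round below 0.1 rad and linear speed of case_blue below 0.02 m/s); the robot touches nothing.
It fails at once if the white case is shifted by more than 10 mm (distance of case_white_centre from where it was at the start of the episode above 0.01 m).
It fails at once if the sanitiser bottle is shifted by more than 15 mm (distance of sanitiser from where it was at the start of the episode above 0.015 m).
It fails at once if the cup is shifted by more than 15 mm (distance of pen_cup from where it was at the start of the episode above 0.015 m).
It also fails if it takes over 51 s, if anything falls off the work surface, if the arm or the gripper's body presses on something with over 40 N, if the wrist force passes 120 N, or if a joint passes its speed limit or range.

## Working session

There is one attempt and no reset: what is moved stays moved. The work goes in short steps, Python scripts to look and compute and a tool call to move; the robot and the scene stay as the last step left them, time stands still between calls to the robot, and variables do not carry over. Pictures are saved under pics/ and viewed, and the job is handed in when it is done.

Besides the shell and the picture viewer there is one more tool, called after "Emit:" as a command line: name --argument value ..., lists and objects as JSON in quotes. jog_arm: Moves the arm, as the interface text tells. Its arguments: {"type":"object","properties":{"motion":{"type":"string"},"hand":{"type":"number"},"force":{"type":"number"}},"required":["motion"]}

```bash
mkdir -p pics; python3 - <<'E'
from rig import bot
import cv2,json,numpy as np
s=bot.observe();print({k:np.round(v,3).tolist() for k,v in s.items()})
for n in("scene","top","wrist"):
    f=bot.grab_frame(n);cv2.imwrite(f"pics/{n}0.png",f["pixels"][:,:,::-1])
    np.savez(f"pics/{n}0.npz",**f);print(n,f["intrinsics"].tolist(),np.round(f["R"],4).tolist(),f["t"])
E
```

```text
{'time_s': 0.0, 'qpos': [-1.274, 0.379, 1.735, -0.0, 1.028, -0.033], 'qd': [0.001, 0.001, 0.001, 0.001, -0.001, -0.001], 'tau': [0.002, -76.372, -43.436, 0.065, 0.042, -0.0], 'tcp_pos': [226.594, -661.91, 221.283], 'orientation': [-1.572, 0.0, -2.812], 'contact_force': [0.264, 0.75, -0.567], 'ft_torque': [0.025, 0.018, 0.023], 'finger_gap': 91.345}
scene [[442.36763392602563, 0.0, 317.57883436608296], [0.0, 442.36763392602563, 240.9999279125083], [0.0, 0.0, 1.0]] [[-0.5994, 0.8005, 0.0041], [0.5641, 0.426, -0.7073], [-0.568, -0.4216, -0.7069]] [ 338.31411025 -262.79877179 1630.76962216]
top [[479.6407628318268, 0.0, 321.3424609223093], [0.0, 479.6407628318268, 241.81891457011255], [0.0, 0.0, 1.0]] [[0.0251, -0.9997, -0.0042], [-0.997, -0.0247, -0.0729], [0.0728, 0.006, -0.9973]] [ -32.00017395  569.65770756 1424.81903583]
wrist [[371.64829954431775, 0.0, 322.60509939988475], [0.0, 371.64829954431775, 240.2716796828911], [0.0, 0.0, 1.0]] [[0.3246, -0.9458, -0.0017], [-0.9041, -0.3109, 0.2932], [-0.2778, -0.0936, -0.9561]] [-699.23276542  -32.75662085  391.9620069 ]
```

View pics/scene0.png

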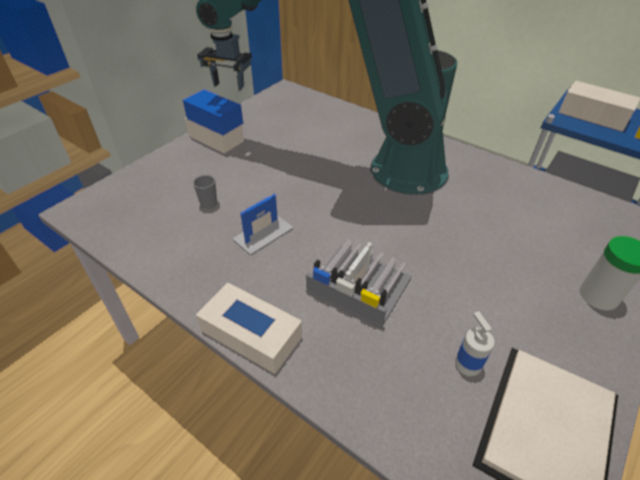

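View pics/top0.png

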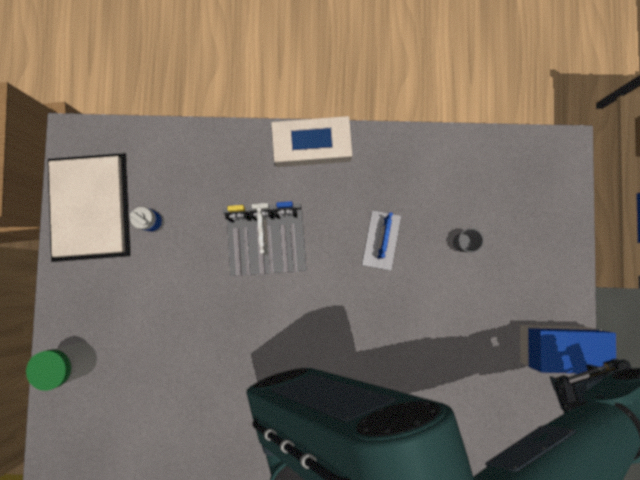

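View pics/wrist0.png

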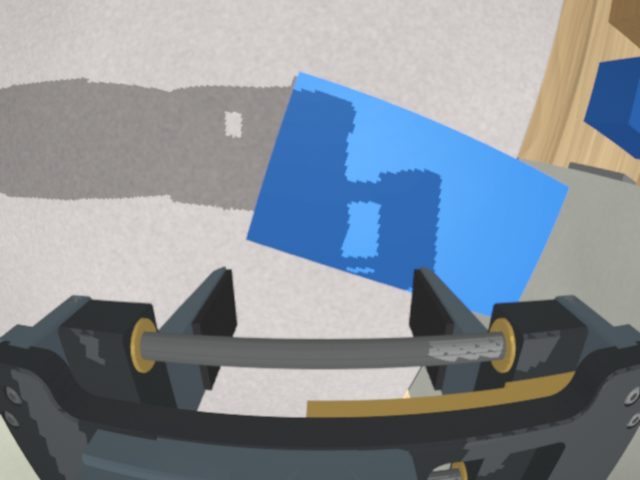

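Overall: the scene view shows the blue case at about (260,218) on its stand. The top view shows the rack at (265,240) with the blue marker at (285,204), white at (260,206) and yellow at (235,208). The stand is at (382,240) and the cup at (464,240). Next, enlarged crops.

```bash
python3 - <<'E'
import cv2
t=cv2.imread("pics/top0.png");s=cv2.imread("pics/scene0.png")
def crop(im,x,y,w,h,k,n):
    c=cv2.resize(im[y:y+h,x:x+w],None,fx=k,fy=k,interpolation=cv2.INTER_CUBIC)
    for i in range(0,w,10):
        cv2.line(c,(i*k,0),(i*k,6 if i%50 else 14),(0,0,255),1)
        if i%20==0: cv2.putText(c,str(x+i),(i*k,22),0,.4,(0,0,255),1)
    for j in range(0,h,10):
        cv2.line(c,(0,j*k),(6,j*k),(0,0,255),1); cv2.putText(c,str(y+j),(8,j*k+4),0,.4,(0,0,255),1)
    cv2.imwrite("pics/"+n,c)
crop(t,355,205,56,72,8,"t_stand.png");crop(t,215,195,95,85,7,"t_rack.png")
crop(s,225,185,75,70,8,"s_stand.png");crop(s,300,230,115,95,7,"s_rack.png")
E
```

```text
(no output)
```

View pics/t_stand.png

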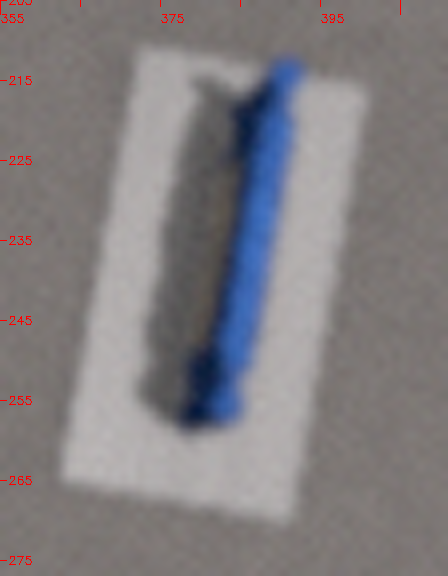

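View pics/t_rack.png

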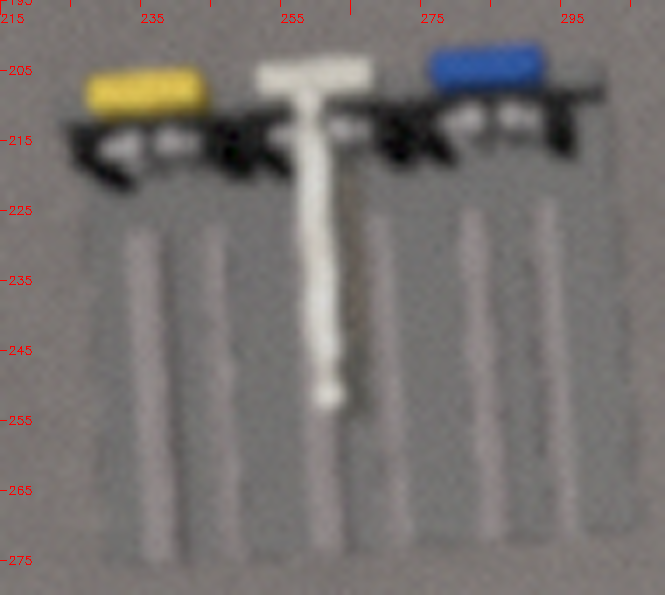

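View pics/s_stand.png

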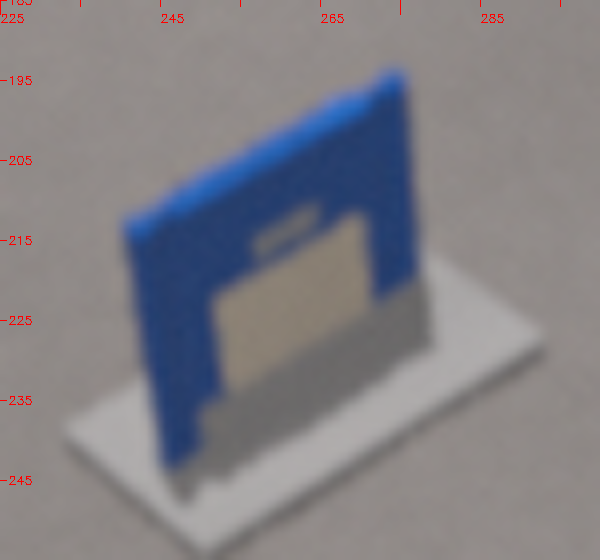

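View pics/s_rack.png

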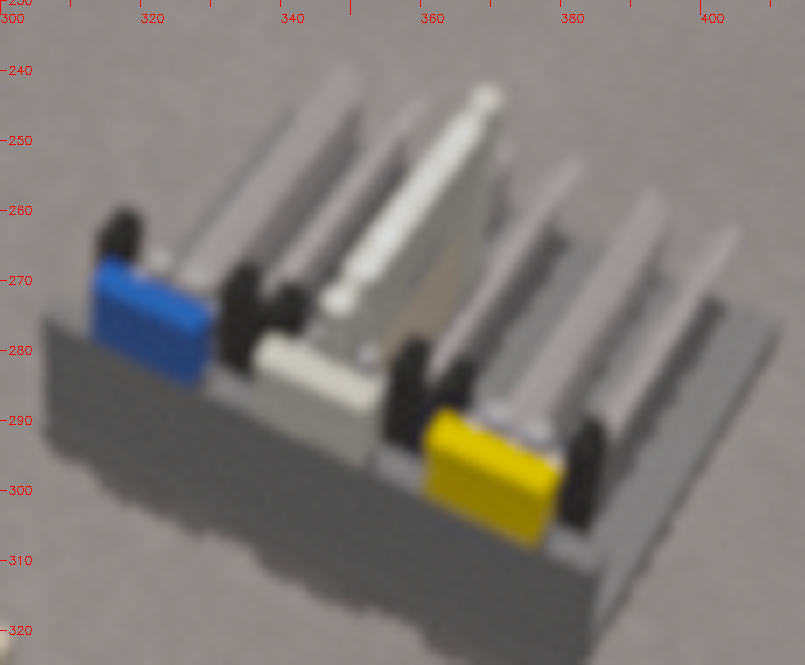

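Crops (pixel positions): the top edge of the blue case runs (390.6,213.8)–(383.1,255) in the top view. In the scene view it runs (241.9,213.5) (far) – (274.8,194.8) (near). Marker top faces in the top view are blue (284.7,204.6), white (260,205.7) and yellow (235.7,208.1). In the scene view they are (322.6,271.7), (346,281.7) and (371,292.9).

```bash
cat > h.py <<'E'
import numpy as np
from scipy.optimize import least_squares
def load(n): return dict(np.load(f"pics/{n}.npz"))
def proj(c,X):
    X=np.atleast_2d(X);p=X@c["R"].T+c["t"];K=c["intrinsics"]
    return np.c_[K[0,0]*p[:,0]/p[:,2]+K[0,2],K[1,1]*p[:,1]/p[:,2]+K[1,2]]
def projw(c,X):
    X=np.atleast_2d(X);p=X@c["R"].T+c["t"];K=c["intrinsics"]
    r=np.hypot(p[:,0],p[:,1]);th=np.arctan2(r,p[:,2]);k=K[0,0]*th/r
    return np.c_[k*p[:,0]+K[0,2],k*p[:,1]+K[1,2]]
def tri(obs):
    f=lambda X:np.concatenate([(P(c,X)-uv).ravel() for P,c,uv in obs])
    r=least_squares(f,[800,0,100.]);return r.x,r.fun
def ray(c,uv,wrist=False):
    K=c["intrinsics"];a=(np.array(uv,float)-K[:2,2])/K[0,0]
    if wrist:
        th=np.hypot(*a);d=np.r_[np.sin(th)*a/th,np.cos(th)]
    else: d=np.r_[a,1]
    C=-c["R"].T@c["t"];return C,c["R"].T@d
def onz(c,uv,z,wrist=False):
    C,d=ray(c,uv,wrist);return C+d*(z-C[2])/d[2]
E
python3 - <<'E'
from h import *
s=load("scene0");t=load("top0")
for n,a,b in [("far",(390.6,213.8),(241.9,213.5)),("near",(383.1,255),(274.8,194.8)),("blue",(284.7,204.6),(322.6,271.7)),("white",(260,205.7),(346,281.7)),("yel",(235.7,208.1),(371,292.9)),
 ("wallL",(285.7,271.9),(357.5,244)),("wallR",(296.4,271.1),(347,240.5))]:
    X,r=tri([(proj,t,a),(proj,s,b)]);print(n,X.round(1),r.round(2))
print("stand corners z10")
for p in [(372.5,210.8),(400.5,216.3),(363,265.3),(391.3,269.8)]: print(onz(t,p,10).round(1))
E
```

```text
far [ 645.7 -210.1  127.8] [-0.1   0.08 -0.13 -0.01]
near [ 528.7 -189.3  130.8] [-0.53  0.4  -0.71 -0.06]
blue [667.2  90.6 103.3] [-0.56  0.37 -0.6  -0.02]
white [661.9 160.1 108.3] [-0.44  0.27 -0.45 -0.01]
yel [653.6 229.1 107.4] [-0.36  0.21 -0.36 -0.  ]
wallL [478.   83.1  47.3] [ 0.59 -0.36  0.69  0.01]
wallR [481.9  50.6  45.3] [ 0.99 -0.61  1.16  0.02]
stand corners z10
[ 669.7 -171.3   10. ]
[ 654.9 -256.8   10. ]
[ 503.  -145.5   10. ]
[ 491.6 -231.2   10. ]
```

Heights agree with the text: the case top measures 128–131 against 130, and the markers 103–108 against 106. I'll move above the case and refine with the wrist camera.

```bash
cat >> h.py <<'E'
from scipy.spatial.transform import Rotation as Ro
def Rt(o): return Ro.from_euler("xyz",o).as_matrix()
def plan(o_pos,o_or,goal,yaw):
    """shift in tool axes (m) and turn about tool y"""
    R=Rt(o_or);d=R.T@(np.array(goal)-np.array(o_pos))/1000
    turn=-(yaw-o_or[2]);turn=(turn+np.pi)%(2*np.pi)-np.pi
    return d.round(4),round(turn,4)
E
python3 - <<'E'
from h import *
from rig import bot
w=load("wrist0");o=bot.observe();R=Rt(o["orientation"])
C=-w["R"].T@w["t"];print("cam in tool",R.T@(C-o["tcp_pos"]),"axis in tool",R.T@w["R"][2], "img x",R.T@w["R"][0])
print(onz(load("top0"),(464,240),0))
yaw=-0.16-np.pi
print(plan(o["tcp_pos"],o["orientation"],[587,-200,230],yaw))
E
```

```text
cam in tool [-8.41797676e+01 -1.61683564e+02 -1.73038244e-02] axis in tool [ 2.93201537e-01  9.56050460e-01 -6.13208156e-04] img x [-8.37538902e-04  8.98253202e-04  9.99999246e-01]
[ 588.14747611 -453.11324769    0.        ]
(array([-0.4906, -0.0083, -0.3204]), np.float64(0.4898))
```

Emit:
jog_arm --motion "-0.04 0 -0.026 0; -0.08 0 -0.052 0; -0.12 0 -0.078 0; -0.16 0 -0.104 0; -0.2 0 -0.13 0" --hand 1

```text
time_s: 0.65
tcp_pos: [374.6, -472.8, 221.8]
orientation: [-1.571, -0.0, -2.812]
contact_force: [0.5, -1.3, 0.5]
finger_gap: 91.1
```

Emit:
jog_arm --motion "-0.04 0 -0.026 0; -0.08 0 -0.052 0; -0.12 0 -0.078 0; -0.16 0 -0.104 0; -0.2 0 -0.13 0"

```text
time_s: 1.15
tcp_pos: [521.8, -285.0, 221.9]
orientation: [-1.571, 0.0, -2.812]
contact_force: [0.6, -0.5, -0.3]
finger_gap: 91.2
```

Emit:
jog_arm --motion "-0.03 0 -0.02 0.1; -0.06 0 -0.04 0.2; -0.09 0 -0.06 0.3; -0.09 0 -0.06 0.4; -0.09 0 -0.06 0.49"

```text
time_s: 1.65
tcp_pos: [587.1, -199.7, 221.6]
orientation: [-1.571, -0.0, 2.979]
contact_force: [-0.2, -0.1, 1.1]
finger_gap: 91.1
```

```bash
cat > shot.py <<'E'
import sys,cv2,numpy as np
from rig import bot
cam,n=sys.argv[1:3]
f=bot.grab_frame(cam);cv2.imwrite(f"pics/{n}.png",f["pixels"][:,:,::-1]);np.savez(f"pics/{n}.npz",**f)
o=bot.observe();print({k:np.round(o[k],3).tolist() for k in ("time_s","qpos","tcp_pos","orientation","contact_force","finger_gap")})
E
python3 shot.py wrist w1
```

```text
{'time_s': 1.7, 'qpos': [-0.366, 0.256, 1.901, -0.0, 0.985, 1.373], 'tcp_pos': [586.778, -200.165, 221.638], 'orientation': [-1.571, -0.0, 2.973], 'contact_force': [-0.7, 0.045, 0.04], 'finger_gap': 91.14}
```

View pics/w1.png

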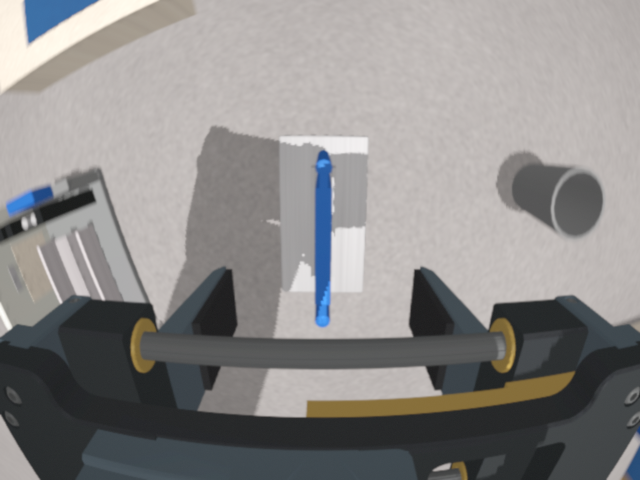

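The wrist view shows the case centred between the fingers and lined up with the tool. The far top bead is at about (323,158), the near one at (322,321).

```bash
python3 - <<'E'
import cv2
from h import *
w=load("w1");im=cv2.imread("pics/w1.png")
c=cv2.resize(im[140:330,270:380],None,fx=3,fy=3,interpolation=cv2.INTER_CUBIC);cv2.imwrite("pics/w1c.png",c)
hsv=cv2.cvtColor(im,cv2.COLOR_BGR2HSV);m=cv2.inRange(hsv,(100,120,60),(125,255,255));m[:, :290]=0;m[:,360:]=0
ys,xs=np.where(m>0);print(ys.min(),ys.max())
for y in range(150,330,10):
    q=xs[ys==y];print(y,q.min() if len(q) else None,q.max() if len(q) else None,end=" | ")
print()
for p in [(322.7,157),(322,321.5)]: print(onz(w,p,130,True))
# triangulate w/ top & scene
t=load("top0");s=load("scene0")
print(tri([(projw,w,(322.7,157)),(proj,t,(390.6,213.8)),(proj,s,(241.9,213.5))]))
print(tri([(projw,w,(322,321.5)),(proj,t,(383.1,255)),(proj,s,(274.8,194.8))]))
E
```

```text
151 326
150 None None | 160 318 329 | 170 317 330 | 180 317 329 | 190 316 330 | 200 316 330 | 210 316 330 | 220 316 330 | 230 316 330 | 240 316 329 | 250 316 329 | 260 316 329 | 270 316 329 | 280 316 329 | 290 316 329 | 300 316 329 | 310 317 328 | 320 316 328 | 
[ 651.5851526 -209.8759972  130.       ]
[ 528.12259919 -189.19856752  130.        ]
(array([ 650.92775248, -209.7797074 ,  128.40711186]), array([ 0.0175634 ,  0.79082069, -0.14950237, -1.81327587, -1.36275235,
        0.852933  ]))
(array([ 528.64493058, -189.28987465,  130.92203194]), array([ 0.00436207, -0.00661456, -0.54928454,  0.4006181 , -0.698591  ,
       -0.07503807]))
```

View pics/w1c.png

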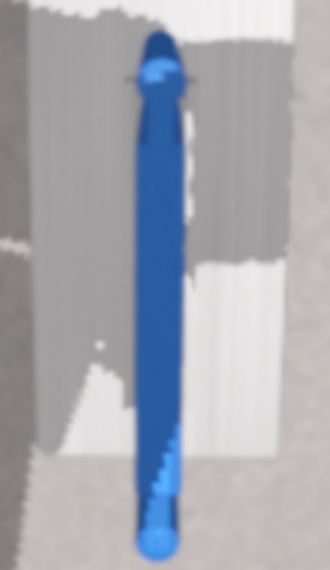

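Crop: the far top bead's face is really at (323.6,166.5), with its side below it reaching up to row 151. The near one is at (322.4,321).

```bash
python3 - <<'E'
from h import *
from rig import bot
w=load("w1");t=load("top0");s=load("scene0")
a=onz(w,(323.6,166.5),130,True);b=onz(w,(322.4,321),130,True)
print(a,b,np.linalg.norm(a-b))
print(tri([(projw,w,(323.6,166.5)),(proj,t,(390.6,213.8)),(proj,s,(241.9,213.5))]))
d=a-b;yaw=np.arctan2(d[1],d[0]);c=(a+b)/2;print(c,yaw)
o=bot.observe();print(o["tcp_pos"],o["orientation"])
print(plan(o["tcp_pos"],o["orientation"],[c[0],c[1],94],yaw-np.pi))
E
```

```text
[ 645.04551938 -209.43041267  130.        ] [ 528.51757321 -189.57840364  130.        ] 118.20687163922229
(array([ 644.97850069, -209.46275922,  128.41908957]), array([ 0.05861893, -0.14084122, -0.2931796 ,  0.29304346,  0.17372398,
       -0.21068808]))
[ 586.78154629 -199.50440815  130.        ] -0.1687425941767474
[ 586.77813449 -200.16461611  221.63832114] [-1.57087557e+00 -4.99419481e-04  2.97323734e+00]
(array([ 0.    ,  0.1276, -0.0006]), np.float64(0.0004))
```

Emit:
jog_arm --motion "0 0.03 0 0; 0 0.06 -0.001 0; 0 0.09 -0.001 0; 0 0.12 -0.001 0; 0 0.128 -0.001 0"

```text
time_s: 2.2
tcp_pos: [585.0, -199.3, 90.9]
orientation: [-1.572, -0.004, 2.983]
contact_force: [-0.8, 0.1, 0.1]
finger_gap: 91.3
```

Emit:
jog_arm --motion "0 0 0 0; 0 0 0 0; 0 0 0 0; 0 0 0 0; 0 0 0 0" --hand 0 --force 45

```text
time_s: 2.7
tcp_pos: [587.2, -200.0, 94.8]
orientation: [-1.571, 0.001, 2.981]
contact_force: [0.1, -0.4, 0.4]
finger_gap: 54.3
```

Emit:
jog_arm --motion "0 0 0 0; 0 0 0 0; 0 0 0 0; 0 0 0 0; 0 0 0 0"

```text
time_s: 3.2
tcp_pos: [586.8, -199.9, 93.9]
orientation: [-1.571, -0.0, 2.981]
contact_force: [-0.6, -0.7, 1.2]
finger_gap: 14.1
```

Emit:
jog_arm --motion "0 0 0 0; 0 0 0 0; 0 0 0 0; 0 0 0 0; 0 0 0 0"

```text
time_s: 3.7
tcp_pos: [586.8, -199.9, 93.9]
orientation: [-1.571, -0.0, 2.981]
contact_force: [-0.4, 0.1, -1.1]
finger_gap: 11.8
```

Gripped at an 11.8 mm gap. Lifting 110 mm.

Emit:
jog_arm --motion "0 -0.01 0 0; 0 -0.035 0 0; 0 -0.065 0 0; 0 -0.095 0 0; 0 -0.11 0 0"

```text
time_s: 4.2
tcp_pos: [587.7, -200.1, 207.0]
orientation: [-1.57, 0.003, 2.981]
contact_force: [0.1, -0.3, -2.7]
finger_gap: 12.0
```

```bash
python3 - <<'E'
from h import *
from rig import bot
o=bot.observe();print(o["tcp_pos"],o["orientation"],o["contact_force"],o["finger_gap"])
print(plan(o["tcp_pos"],o["orientation"],[546,78.6,204],.098-np.pi))
E
```

```text
[ 587.65380387 -200.13190889  207.0039263 ] [-1.57016986e+00  2.96489114e-03  2.98147883e+00] [ 0.10952896 -0.25605811 -2.66140566] 11.99574624498416
(array([ 0.0856,  0.0026, -0.2685]), np.float64(-0.2581))
```

Emit:
jog_arm --motion "0.014 0 -0.043 0; 0.028 0 -0.087 0; 0.042 0 -0.13 0; 0.056 0 -0.173 0; 0.07 0 -0.217 0"

```text
time_s: 4.7
tcp_pos: [551.4, 27.1, 203.8]
orientation: [-1.571, -0.0, 2.981]
contact_force: [1.1, 0.8, -2.5]
finger_gap: 11.7
```

Emit:
jog_arm --motion "0.008 0 -0.026 -0.06; 0.016 0 -0.052 -0.12; 0.016 0 -0.052 -0.18; 0.016 0 -0.052 -0.23; 0.016 0 -0.052 -0.258"

```text
time_s: 5.2
tcp_pos: [544.5, 79.6, 203.7]
orientation: [-1.571, -0.001, -3.042]
contact_force: [0.4, -0.6, -2.4]
finger_gap: 11.9
```

Emit:
jog_arm --motion "0 0 0 0; 0 0 0 0; 0 0 0 0; 0 0 0 0; 0 0 0 0"

```text
time_s: 5.7
tcp_pos: [544.8, 79.3, 203.9]
orientation: [-1.571, -0.0, -3.044]
contact_force: [-0.2, 0.8, -3.6]
finger_gap: 12.0
```

```bash
python3 shot.py wrist w2; python3 shot.py top t2; python3 shot.py scene s2
```

```text
{'time_s': 5.75, 'qpos': [0.102, 0.169, 2.047, 0.0, 0.925, 1.576], 'tcp_pos': [544.817, 79.329, 203.9], 'orientation': [-1.571, -0.0, -3.044], 'contact_force': [0.61, -0.448, -2.172], 'finger_gap': 11.797}
{'time_s': 5.8, 'qpos': [0.102, 0.169, 2.047, 0.0, 0.925, 1.576], 'tcp_pos': [544.827, 79.369, 203.933], 'orientation': [-1.571, -0.0, -3.044], 'contact_force': [0.457, -0.388, -2.087], 'finger_gap': 11.508}
{'time_s': 5.85, 'qpos': [0.102, 0.169, 2.047, 0.0, 0.925, 1.576], 'tcp_pos': [544.841, 79.379, 203.961], 'orientation': [-1.571, 0.0, -3.044], 'contact_force': [-0.058, 0.538, -2.244], 'finger_gap': 11.829}
```

View pics/w2.png

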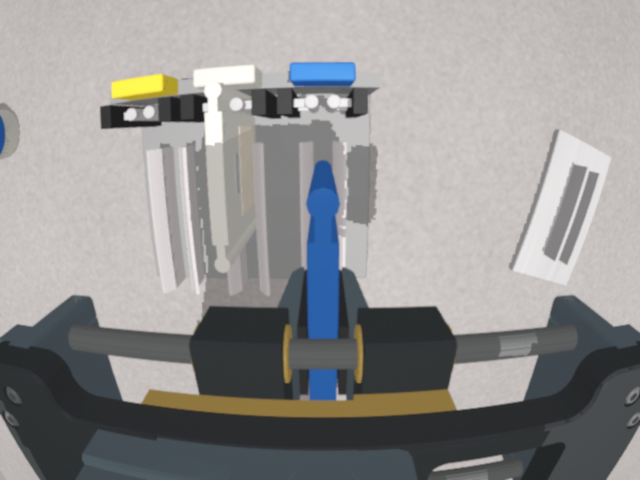

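View pics/s2.png

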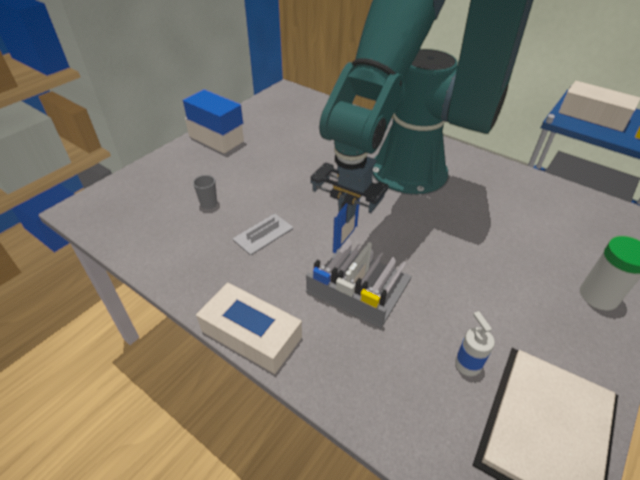

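The wrist view shows the held case (far top bead about (322,203)) just above the blue slot, whose walls are at x≈306 and 340. The rollers are at (311,101) and (334,101), and the blue marker is at (323,72). I'll enlarge the rack.

```bash
python3 - <<'E'
import cv2
im=cv2.imread("pics/w2.png")
x,y,w,h,k=270,55,115,100,6
c=cv2.resize(im[y:y+h,x:x+w],None,fx=k,fy=k,interpolation=cv2.INTER_CUBIC)
for i in range(0,w,10):
    cv2.line(c,(i*k,0),(i*k,8),(0,0,255),1);cv2.putText(c,str(x+i),(i*k,20),0,.4,(0,0,255),1)
for j in range(0,h,10):
    cv2.line(c,(0,j*k),(8,j*k),(0,0,255),1);cv2.putText(c,str(y+j),(10,j*k+4),0,.4,(0,0,255),1)
cv2.imwrite("pics/w2c.png",c)
x,y,w,h,k=190,60,200,245,2
x,y,w,h,k=90,55,180,100,4
c=cv2.resize(im[y:y+h,x:x+w],None,fx=k,fy=k,interpolation=cv2.INTER_CUBIC)
for i in range(0,w,20):
    cv2.line(c,(i*k,0),(i*k,8),(0,0,255),1);cv2.putText(c,str(x+i),(i*k,20),0,.4,(0,0,255),1)
for j in range(0,h,10):
    cv2.line(c,(0,j*k),(8,j*k),(0,0,255),1);cv2.putText(c,str(y+j),(10,j*k+4),0,.4,(0,0,255),1)
cv2.imwrite("pics/w2d.png",c)
E
```

```text
(no output)
```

View pics/w2c.png

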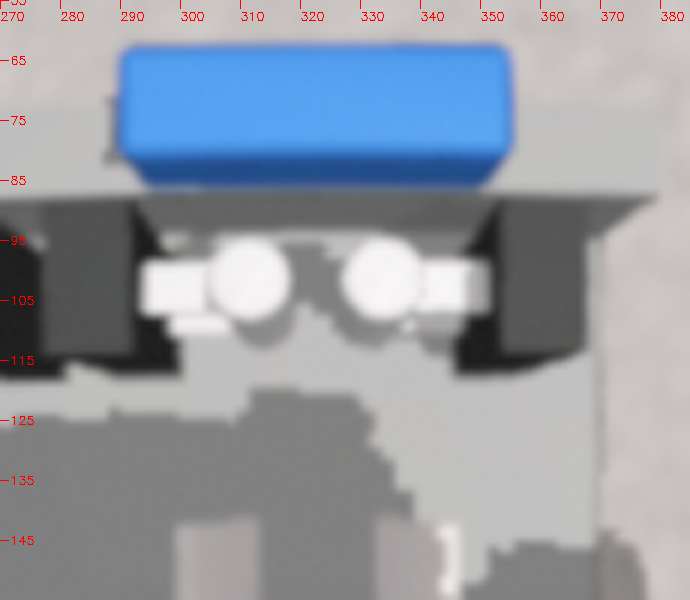

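View pics/w2d.png

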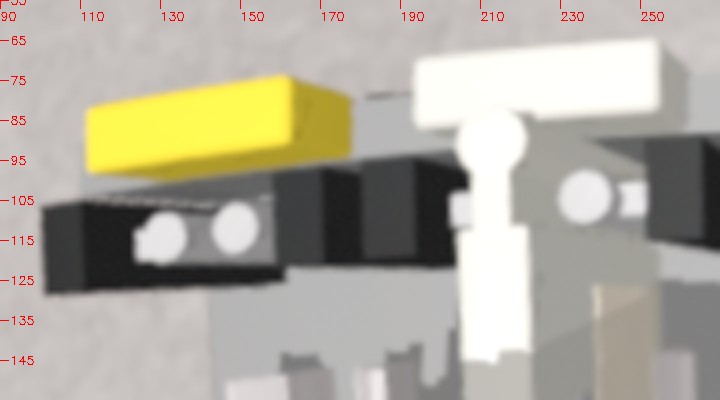

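```bash
python3 - <<'E'
from h import *
from rig import bot
w=load("w2");t=load("top0");s=load("scene0")
P=dict(r1=((311.7,101.7),100),r2=((333.8,101.3),100),blue=((322.8,71.7),106),white=((224.3,76),106),yel=((137.3,86.3),106),cb=((322.3,203),237))
X={k:onz(w,uv,z,True) for k,(uv,z) in P.items()}
for k in X: print(k,X[k].round(1))
print("roller dist",np.linalg.norm(X["r1"]-X["r2"]))
print(tri([(projw,w,P["blue"][0]),(proj,t,(284.7,204.6)),(proj,s,(322.6,271.7))]))
for n in("white","yel"): d=X[n]-X["blue"];print(n,np.linalg.norm(d),np.arctan2(-d[0],d[1]))
# flat edge of slots walls far ends etc
d=X["yel"]-X["blue"];yaw=np.arctan2(-d[0],d[1])
ux=np.array([np.cos(yaw),np.sin(yaw),0])
tab=X["blue"]-7*ux;rt=(X["r1"]+X["r2"])/2+14*ux
print("tab from marker",tab,"from rollers",rt)
o=bot.observe();print(o["tcp_pos"],o["orientation"])
E
```

```text
r1 [647.7  97.4 100. ]
r2 [649.5  82.1 100. ]
blue [669.2  91.7 106. ]
white [662.1 160.2 106. ]
yel [654.9 229.  106. ]
cb [602.9  85.3 237. ]
roller dist 15.485971217095901
(array([669.07037459,  91.67309112, 105.65766058]), array([ 0.0632656 ,  0.21888901, -0.96487999, -0.41617949, -0.69920795,
       -0.00349745]))
white 68.86982631536675 0.10343560009867166
yel 137.98869013069296 0.10333689342122795
tab from marker [662.20612984  91.00408342 106.        ] from rollers [662.55700759  91.18487047 100.        ]
[544.84140273  79.37858631 203.9606578 ] [-1.57080216e+00  3.13170972e-05 -3.04400383e+00]
```

Rollers and markers agree: tab_blue is at (662.4, 91.1) with yaw 0.103, and the marker spacings come to 69 and 138 mm against 70 and 140. Aligning with the slot, then lowering.

```bash
python3 - <<'E'
from h import *
from rig import bot
o=bot.observe()
print(plan(o["tcp_pos"],o["orientation"],[546.3,79.1,97],.1034-np.pi))
E
```

```text
(array([-0.0014,  0.107 ,  0.0004]), np.float64(-0.0058))
```

Emit:
jog_arm --motion "-0.001 0 0.0005 -0.006; -0.001 0.015 0.0005 -0.006; -0.001 0.03 0.0005 -0.006; -0.001 0.045 0.0005 -0.006; -0.001 0.058 0.0005 -0.006"

```text
time_s: 6.35
tcp_pos: [545.2, 78.9, 143.8]
orientation: [-1.571, -0.002, -3.038]
contact_force: [-0.7, -0.6, -2.7]
finger_gap: 11.9
```

```bash
python3 shot.py wrist w3
```

```text
{'time_s': 6.4, 'qpos': [0.101, 0.262, 2.072, 0.0, 0.812, 1.569], 'tcp_pos': [544.248, 78.83, 142.177], 'orientation': [-1.571, -0.004, -3.038], 'contact_force': [-2.097, -1.09, -5.026], 'finger_gap': 12.046}
```

View pics/w3.png

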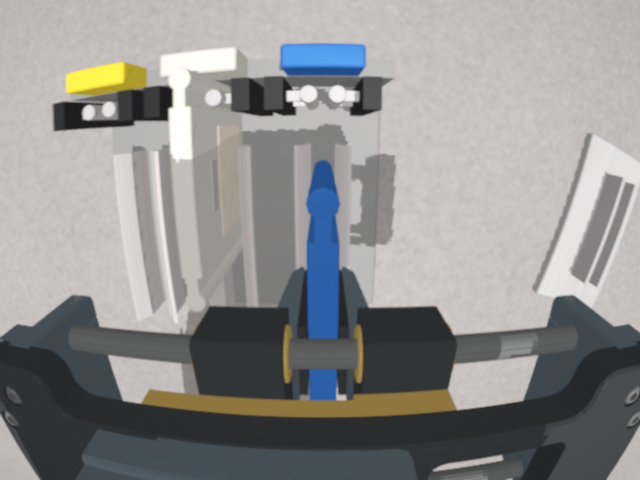

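The wrist view shows the case bead at column 322.5 and the roller midpoint at 323.5, so it is centred. Lowering.

Emit:
jog_arm --motion "0 0.01 0 0; 0 0.02 0 0; 0 0.03 0 0; 0 0.038 0 0; 0 0.044 0 0"

```text
time_s: 6.9
tcp_pos: [545.7, 79.0, 101.2]
orientation: [-1.571, -0.0, -3.038]
contact_force: [-0.2, 0.1, -2.5]
finger_gap: 12.2
```

Emit:
jog_arm --motion "0 0.001 0 0; 0 0.002 0 0; 0 0.003 0 0; 0 0.004 0 0; 0 0.005 0 0"

```text
time_s: 7.4
tcp_pos: [546.0, 79.0, 97.1]
orientation: [-1.571, 0.0, -3.038]
contact_force: [0.3, -0.2, -2.6]
finger_gap: 12.0
```

Emit:
jog_arm --motion "0 0 0 0; 0 0 0 0; 0 0 0 0; 0 0 0 0; 0 0 0 0"

```text
time_s: 7.9
tcp_pos: [545.8, 79.0, 96.9]
orientation: [-1.571, -0.0, -3.038]
contact_force: [0.3, 0.4, -2.1]
finger_gap: 11.6
```

Emit:
jog_arm --motion "0 0.0005 0 0; 0 0.001 0 0; 0 0.001 0 0; 0 0.0015 0 0; 0 0.0015 0 0"

```text
time_s: 8.4
tcp_pos: [545.9, 79.0, 95.9]
orientation: [-1.571, -0.0, -3.038]
contact_force: [-3.4, -1.7, 5.8]
finger_gap: 11.9
```

```bash
python3 shot.py wrist w4
```

```text
{'time_s': 8.45, 'qpos': [0.102, 0.34, 2.081, 0.0, 0.721, 1.568], 'tcp_pos': [545.948, 79.029, 95.867], 'orientation': [-1.571, -0.0, -3.038], 'contact_force': [-3.925, -0.196, 6.799], 'finger_gap': 11.605}
```

View pics/w4.png

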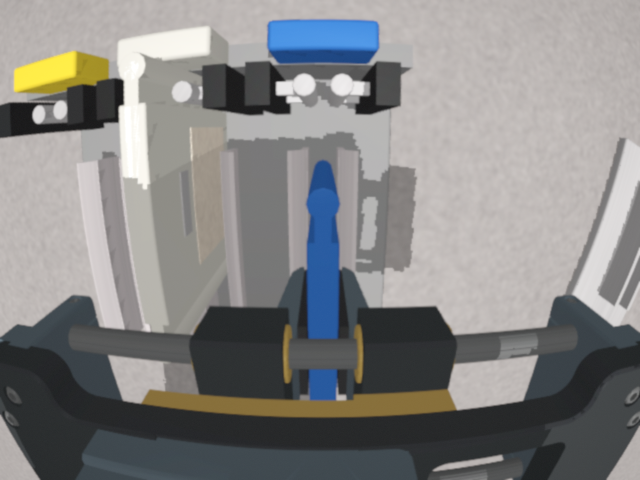

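The case is on the floor (contact, +6 N up). The rollers are now at (304,85) and (342,84), and the bead at (322.5,203). Measuring the remaining travel.

```bash
python3 - <<'E'
from h import *
w=load("w4")
a=onz(w,(304,85),100,True);b=onz(w,(342.2,84.5),100,True);m=onz(w,(323.5,39),106,True);c=onz(w,(322.5,203),131,True)
y=.1034;u=np.array([np.cos(y),np.sin(y),0]);n=np.array([-u[1],u[0],0])
tab=(a+b)/2+14*u;tm=m-7*u;cc=c-59*u
print(a,b,tab,tm,cc)
for T in(tab,tm): d=cc-T;print(d@u,d@n)
E
```

```text
[647.7649009   97.67378595 100.        ] [649.63991018  81.92266616 100.        ] [662.62763128  91.24324791 100.        ] [660.19550913  90.85519349 106.        ] [545.73273739  79.27382016 131.        ]
-117.50599068580463 0.15990669503286717
-115.04680518351975 0.29485496174248627
```

Emit:
jog_arm --motion "-0.003 -0.0005 0 0; -0.01 -0.0005 0 0; -0.017 -0.0005 0 0; -0.024 -0.0005 0 0; -0.03 -0.0005 0 0" --hand 0 --force 60

```text
time_s: 8.95
tcp_pos: [575.1, 82.1, 96.1]
orientation: [-1.571, -0.004, -3.038]
contact_force: [-39.3, -4.3, 51.8]
finger_gap: 11.5
```

Emit:
jog_arm --motion "-0.003 0 0 0; -0.006 0 0 0; -0.009 0 0 0; -0.012 0 0 0; -0.014 0 0 0"

```text
time_s: 9.45
tcp_pos: [585.2, 83.1, 96.7]
orientation: [-1.571, -0.012, -3.038]
contact_force: [-51.2, -6.5, 64.1]
finger_gap: 11.8
```

Forces are higher than expected (x −51 N, z +64 N), so I'm stopping to look.

```bash
python3 shot.py wrist w5; python3 shot.py scene s5
python3 - <<'E'
import cv2
s=cv2.imread("pics/s5.png");cv2.imwrite("pics/s5c.png",cv2.resize(s[190:330,290:420],None,fx=4,fy=4,interpolation=cv2.INTER_CUBIC))
E
```

```text
{'time_s': 9.5, 'qpos': [0.102, 0.394, 1.995, -0.0, 0.765, 1.569], 'tcp_pos': [585.252, 83.164, 96.763], 'orientation': [-1.571, -0.012, -3.038], 'contact_force': [-44.419, -4.632, 54.351], 'finger_gap': 12.008}
{'time_s': 9.55, 'qpos': [0.102, 0.394, 1.996, -0.0, 0.764, 1.569], 'tcp_pos': [585.185, 83.16, 96.733], 'orientation': [-1.571, -0.012, -3.038], 'contact_force': [-45.178, -4.872, 54.591], 'finger_gap': 11.94}
```

View pics/w5.png

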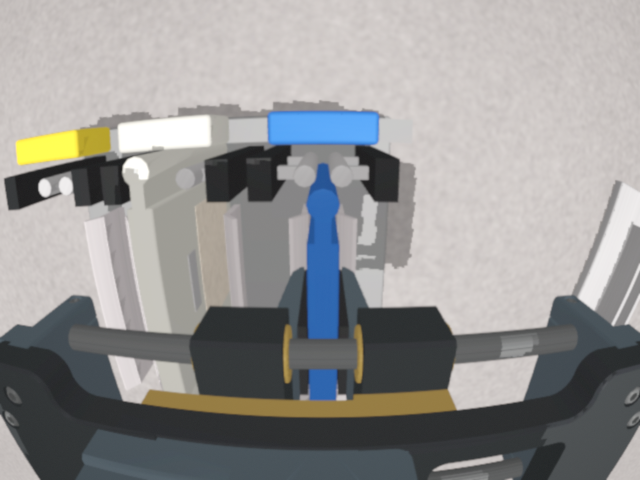

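View pics/s5c.png

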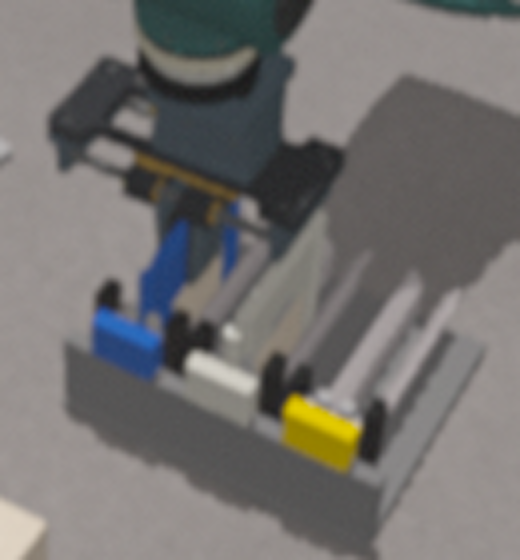

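The bead is entering the rollers straight (rollers (304,174) and (342,174), bead centre (322,203)), but the case is being pressed into the floor. Easing the height.

Emit:
jog_arm --motion "0.001 -0.0005 0 0; 0.002 -0.001 0 0; 0.003 -0.001 0 0; 0.003 -0.001 0 0; 0.003 -0.001 0 0"

```text
time_s: 10.05
tcp_pos: [585.0, 83.1, 96.5]
orientation: [-1.571, -0.004, -3.038]
contact_force: [-12.2, -1.4, 8.5]
finger_gap: 11.4
```

Emit:
jog_arm --motion "-0.001 -0.0005 0 0; -0.002 -0.0005 0 0; -0.003 -0.001 0 0; -0.004 -0.001 0 0; -0.005 -0.001 0 0"

```text
time_s: 10.55
tcp_pos: [590.1, 83.6, 97.0]
orientation: [-1.571, -0.004, -3.038]
contact_force: [-7.1, -0.7, -2.1]
finger_gap: 11.9
```

Emit:
jog_arm --motion "-0.002 0 0 0; -0.004 0 0 0; -0.006 0 0 0; -0.007 0 0 0; -0.008 0 0 0"

```text
time_s: 11.05
tcp_pos: [599.8, 84.6, 98.2]
orientation: [-1.571, -0.0, -3.038]
contact_force: [-5.6, -0.8, 4.8]
finger_gap: 11.6
```

Emit:
jog_arm --motion "0 0.0005 0 0; 0 0.0005 0 0; 0 0.0005 0 0; 0 0.0005 0 0; 0 0.0005 0 0"

```text
time_s: 11.55
tcp_pos: [599.7, 84.6, 97.5]
orientation: [-1.571, 0.0, -3.038]
contact_force: [-1.1, -0.8, 1.5]
finger_gap: 11.8
```

```bash
python3 shot.py wrist w6
```

```text
{'time_s': 11.6, 'qpos': [0.102, 0.407, 1.972, 0.0, 0.761, 1.569], 'tcp_pos': [599.717, 84.636, 97.531], 'orientation': [-1.571, 0.0, -3.038], 'contact_force': [-1.043, -0.325, 2.762], 'finger_gap': 11.825}
```

View pics/w6.png

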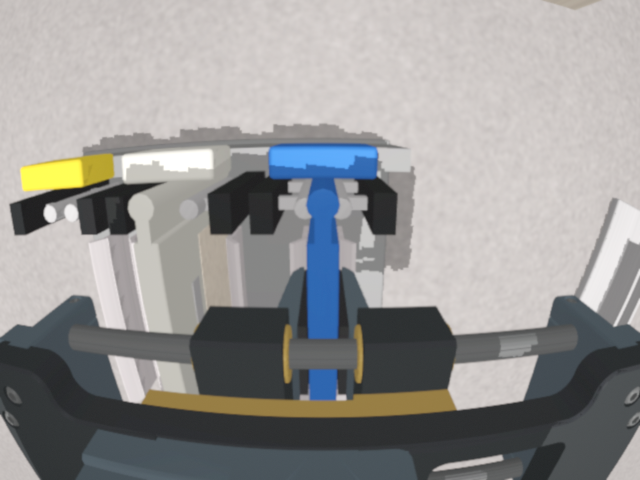

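```bash
python3 - <<'E'
import cv2
from h import *
im=cv2.imread("pics/w6.png")
x,y,w,h,k=100,140,310,110,2.5
c=cv2.resize(im[y:y+h,260:390],None,fx=5,fy=5,interpolation=cv2.INTER_CUBIC);cv2.imwrite("pics/w6c.png",c)
w=load("w6")
y=.1034;u=np.array([np.cos(y),np.sin(y),0]);n=np.array([-u[1],u[0],0])
T=np.array([662.5,91.1,0])
for k,uv,z in [("r",(304,205.5),100),("r2",(342.5,205.5),100),("bead",(322.5,203.5),132),("wbead",(141.5,208),132),("bm",(323,161),106),("wm",(176,165),106),("ym",(67,172),106)]:
    X=onz(w,uv,z,True);d=X-T;print(k,X.round(1),(d@u).round(1),(d@n).round(1))
E
```

```text
r [649.7  98.2 100. ] -11.9 8.4
r2 [651.5  81.5 100. ] -11.9 -8.4
bead [657.9  90.9 132. ] -4.6 0.3
wbead [650.1 159.3 132. ] -5.3 69.1
bm [670.5  92.1 106. ] 8.1 0.1
wm [663.9 155.4 106. ] 8.0 63.9
ym [658.3 216.9 106. ] 8.8 125.5
```

View pics/w6c.png

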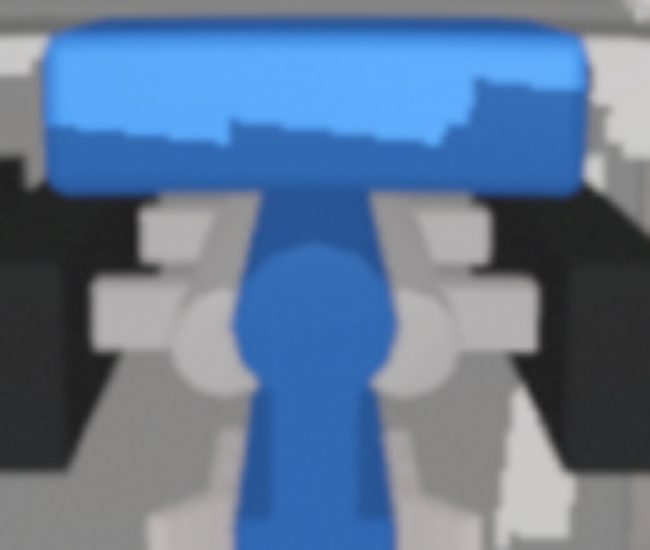

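The crop shows the bead past the rollers and the rollers in the groove. The bead measures −4.6 mm from the stop (home is −6), and the white case, clipped, reads −5.3 by the same method. Releasing to a partial opening.

Emit:
jog_arm --motion "0 0 0 0; 0 0 0 0; 0 0 0 0; 0 0 0 0; 0 0 0 0" --hand 0.4

```text
time_s: 12.1
tcp_pos: [599.5, 84.6, 97.4]
orientation: [-1.571, -0.0, -3.038]
contact_force: [-0.3, 0.1, 0.3]
finger_gap: 36.2
```

Emit:
jog_arm --motion "0 0 0 0; 0 0 0 0; 0 -0.01 0 0; 0 -0.02 0 0; 0 -0.04 0 0"

```text
time_s: 12.6
tcp_pos: [599.1, 84.5, 137.8]
orientation: [-1.571, -0.001, -3.038]
contact_force: [-0.7, 0.6, 0.2]
finger_gap: 36.5
```

Emit:
jog_arm --motion "0 -0.03 0 0; 0 -0.06 0 0; 0 -0.06 0 0; 0 -0.06 0 0; 0 -0.06 0 0"

```text
time_s: 13.1
tcp_pos: [599.1, 84.6, 196.9]
orientation: [-1.571, -0.001, -3.038]
contact_force: [-0.3, -1.0, 0.2]
finger_gap: 36.5
```

```bash
python3 shot.py wrist w7; python3 shot.py scene s7
python3 - <<'E'
import cv2
s=cv2.imread("pics/s7.png");cv2.imwrite("pics/s7c.png",cv2.resize(s[210:330,290:420],None,fx=5,fy=5,interpolation=cv2.INTER_CUBIC))
E
```

```text
{'time_s': 13.15, 'qpos': [0.102, 0.264, 1.943, 0.0, 0.935, 1.569], 'tcp_pos': [598.976, 84.561, 196.573], 'orientation': [-1.571, -0.001, -3.038], 'contact_force': [-0.213, -0.191, -1.025], 'finger_gap': 36.643}
{'time_s': 13.2, 'qpos': [0.102, 0.265, 1.943, -0.0, 0.935, 1.569], 'tcp_pos': [599.028, 84.545, 196.505], 'orientation': [-1.571, -0.002, -3.038], 'contact_force': [0.239, -0.024, 0.341], 'finger_gap': 36.368}
```

View pics/w7.png

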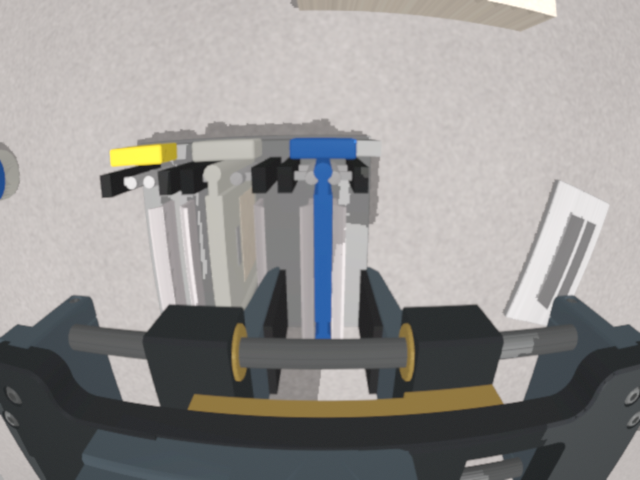

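View pics/s7c.png

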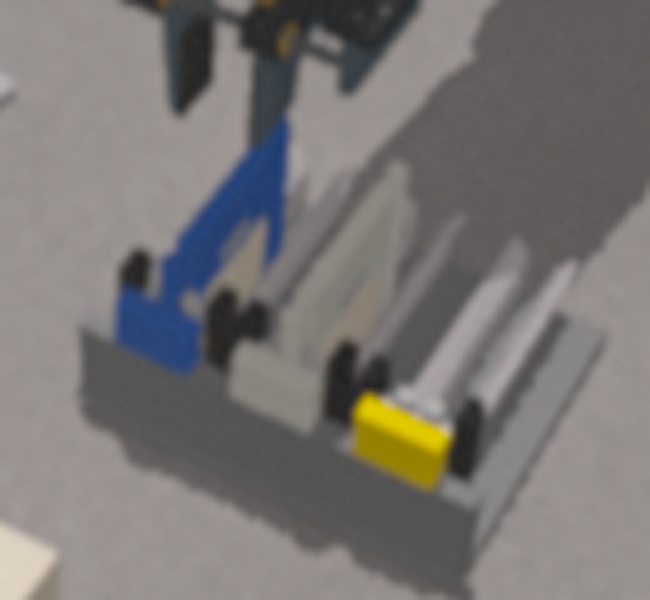

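The wrist view shows the blue bead at (322.5,172) against the stop, in line with the slot. The scene crop shows the blue case beside the white one. I'll retreat further for a clear view to check height and tilt.

Emit:
jog_arm --motion "0.03 -0.04 0 0; 0.06 -0.08 0 0; 0.08 -0.11 0 0; 0.08 -0.11 0 0; 0.08 -0.11 0 0"

```text
time_s: 13.7
tcp_pos: [519.9, 76.3, 307.4]
orientation: [-1.571, 0.001, -3.038]
contact_force: [0.1, 0.0, -0.4]
finger_gap: 36.1
```

```bash
python3 shot.py wrist w8; python3 shot.py scene s8; python3 shot.py top t8
python3 - <<'E'
import cv2
def g(n,x,y,w,h,k,o):
    c=cv2.resize(cv2.imread(f"pics/{n}.png")[y:y+h,x:x+w],None,fx=k,fy=k,interpolation=cv2.INTER_CUBIC)
    for i in range(0,w,10): cv2.line(c,(i*k,0),(i*k,6),(0,0,255),1);cv2.putText(c,str(x+i),(i*k,18),0,.35,(0,0,255),1)
    for j in range(0,h,10): cv2.line(c,(0,j*k),(6,j*k),(0,0,255),1);cv2.putText(c,str(y+j),(8,j*k+4),0,.35,(0,0,255),1)
    cv2.imwrite(f"pics/{o}.png",c)
g("s8",300,220,110,90,7,"s8c");g("w8",180,140,200,200,3,"w8c")
E
```

```text
{'time_s': 13.75, 'qpos': [0.101, 0.001, 2.023, -0.0, 1.119, 1.568], 'tcp_pos': [519.895, 76.284, 306.527], 'orientation': [-1.571, -0.001, -3.038], 'contact_force': [0.465, 0.045, 0.033], 'finger_gap': 36.146}
{'time_s': 13.8, 'qpos': [0.101, 0.002, 2.023, -0.0, 1.119, 1.568], 'tcp_pos': [519.845, 76.292, 306.056], 'orientation': [-1.571, -0.002, -3.038], 'contact_force': [0.678, 0.197, -0.755], 'finger_gap': 36.752}
{'time_s': 13.85, 'qpos': [0.101, 0.002, 2.023, 0.0, 1.119, 1.568], 'tcp_pos': [519.857, 76.294, 305.916], 'orientation': [-1.571, -0.002, -3.038], 'contact_force': [0.349, 0.059, -0.187], 'finger_gap': 36.441}
```

View pics/w8.png

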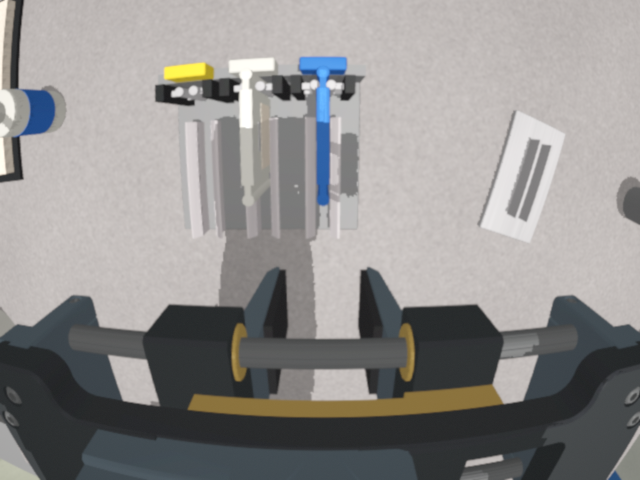

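View pics/s8c.png

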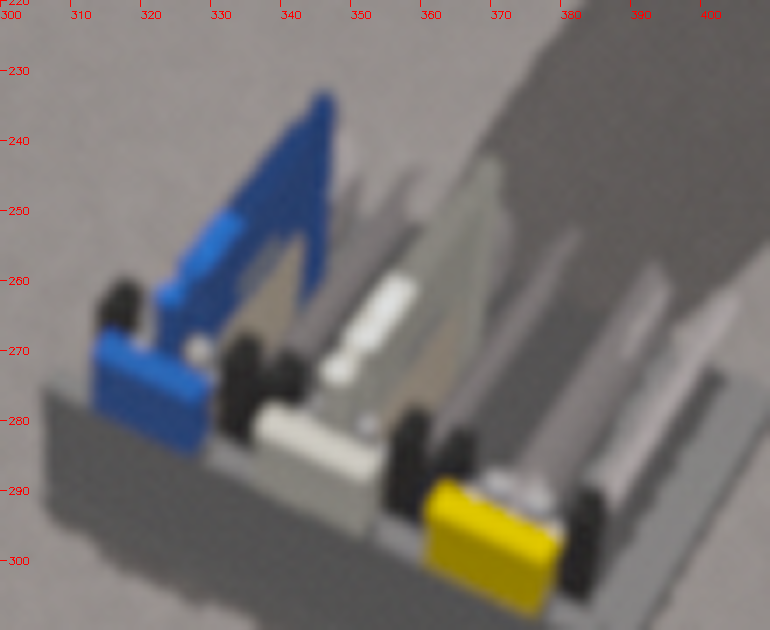

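View pics/w8c.png

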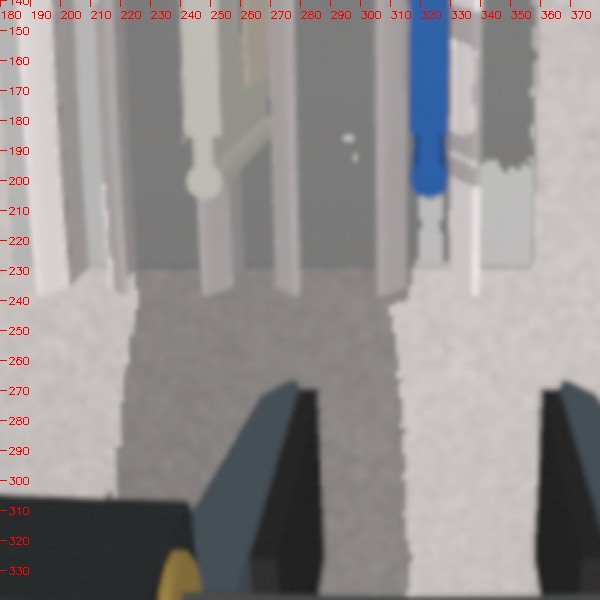

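Near beads: blue (323,199.5), white (248,200). Far beads: blue (322.8,73.5), white (246.8,73.5).

```bash
python3 - <<'E'
import cv2
from h import *
im=cv2.imread("pics/w8.png");cv2.imwrite("pics/w8d.png",cv2.resize(im[45:115,220:365],None,fx=5,fy=5,interpolation=cv2.INTER_CUBIC))
w=load("w8");s=load("s8")
y=.1034;u=np.array([np.cos(y),np.sin(y),0]);n=np.array([-u[1],u[0],0]);T=np.array([662.5,91.1,12])
for k,a,b in [("bnear",(323,199.5),(346.1,233.6)),("bfar",(322.8,73.5),(324.3,261.4)),("wnear",(248,200),(370,242.6)),("wfar",(246.8,73.5),(348.6,272.6))]:
    X,r=tri([(projw,w,a),(proj,s,b)]);d=X-T;Y=onz(w,a,132,True)-T
    print(k,X.round(1),"tab",(d@u).round(1),(d@n).round(1),"| z132:",(Y@u).round(1),(Y@n).round(1),r.round(2))
E
```

```text
bnear [540.6  78.4 135.1] tab -122.6 -0.0 | z132: -123.2 0.0 [ 0.06 -0.04  0.21 -0.01]
bfar [654.9  90.5 131.5] tab -7.6 0.2 | z132: -7.8 0.3 [ 0.2  -0.1   0.63  0.08]
wnear [533.4 147.4 136.1] tab -122.6 69.4 | z132: -123.3 70.1 [-0.15  0.12 -0.52  0.14]
wfar [649.8 159.1 131.1] tab -5.6 68.9 | z132: -5.7 68.7 [-0.07  0.04 -0.21  0.01]
```

View pics/w8d.png

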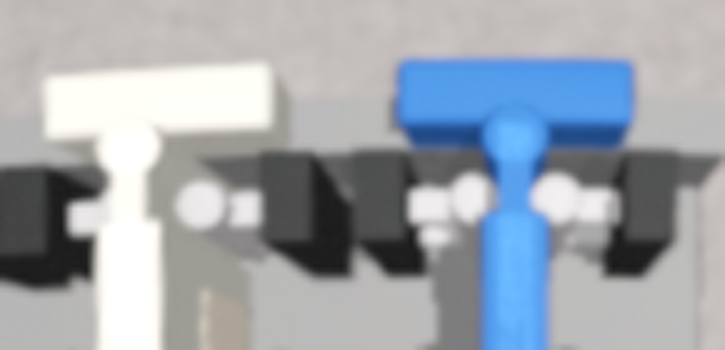

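The rollers sit in the blue case's groove, just as on the white case. The blue bead centre re-reads as (323,71.6). Both cases match in along-slot position and height, and the arm is clear. Handing in.

```bash
python3 - <<'E'
from rig import bot
print(bot.close_job())
E
```

```text
the job is handed in; nothing more can be done
None
```

The blue case is clipped into the blue-marked slot, and I handed the job in at about 14 s of the 51 s allowed. I lifted it out of the stand, lowered it into the slot about 117 mm short of the stop, and pushed it in until the clip snapped. Then I let go with a partial opening and backed the arm well clear.

**Last checks:**
- **Clip:** the rollers sit in the blue case's groove.
- **Position:** the near bead is at −122.6 mm along the slot, the same as the clipped white case, and within about 0.3 mm of the centre line.
- **Height:** the bead tops measure about 131–135 mm, against 131–136 for the white case.
- **Other items:** the arm never went near the white case, bottle or cup, and they looked in place in the last images. I did not measure their positions again.

**Disagreements:**
- **Push force:** part-way through the push the wrist read about 51 N sideways and 64 N up, because the case was pressed into the floor. I stopped, eased up and finished at under 10 N on the readings after that.
- **Far bead:** my last reading of it was −7.6 mm from the stop, against −6 nominal. An enlarged crop put its centre about 2 pixels nearer the stop, which I judged to be about −6 mm.
- **Near beads:** both cases' near beads read 3–4 mm high. Since the white case shows the same, I take it as measurement error.

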